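# Shut and lock the card-index drawer with the round knob

### The job

All three small card-index drawers on the bench stand open. With the fingertips only, gently push the drawer with the round knob fully home, then press the lock button on top of that same cabinet all the way down, and withdraw. Do not slam it, pull it or grip anything, and leave the two bar-handled drawers, their lock buttons and the loose things as they are.

Things in the scene. Friction and masses are not known exactly. Their poses are not given: they have to be found in the camera images.
- knob_cabinet: the knob cabinet: fixed grey steel carcass 200 deep (x) x 140 wide (y) x 140 high mm; origin at the centre of its underside. Drawer opens along its -x. Drawer front: plate 12 thick, 140 wide, 2 to 138 mm above the bench, outside the carcass; when home its outer face is 112 mm from the origin. Ball knob 30 mm across, 48 mm up, reaching 37 mm out; the face above 65 mm height is flat and free.
- knob_front (a point): the knob cabinet: point on the outer face of its drawer front, mid-width, 95 mm above the bench; moves with the drawer. x axis points into the cabinet (closing direction), z up
- knob_button (a point): the knob cabinet: centre of the top of its steel lock button, a vertical plunger 24 mm across on the cabinet's top, on the mid-line 55 mm towards the drawer from the origin; out, it stands 14 mm above the top (154 mm above the bench), pressed in 6 mm above (146)
- knob_drawer (a joint): the knob cabinet: its drawer, m: 0 = fully home, grows as it opens; stays where it is left (sliding friction about 3 N, drawer about 0.8 kg, hard stop at 0)
- knob_lock (a joint): the knob cabinet: its lock button, m: 0 = out, 0.008 = pressed fully in; needs about 4 N, then meets a hard stop; stays in when released
- bar_a_cabinet: bar-handled cabinet A: fixed grey steel carcass 200 deep (x) x 140 wide (y) x 140 high mm; origin at the centre of its underside. Drawer opens along its -x. Drawer front: plate 12 thick, 140 wide, 2 to 138 mm above the bench, outside the carcass; when home its outer face is 112 mm from the origin. Bowed bar handle 96 mm wide, 12 thick, 48 mm up, reaching 34 mm out.
- bar_a_front (a point): bar-handled cabinet A: point on the outer face of its drawer front, mid-width, 95 mm above the bench; moves with the drawer. x axis points into the cabinet (closing direction), z up
- bar_a_button (a point): bar-handled cabinet A: centre of the top of its steel lock button, a vertical plunger 24 mm across on the cabinet's top, on the mid-line 55 mm towards the drawer from the origin; out, it stands 14 mm above the top (154 mm above the bench), pressed in 6 mm above (146)
- bar_a_drawer (a joint): bar-handled cabinet A: its drawer, m: 0 = fully home, grows as it opens; stays where it is left (sliding friction about 3 N, drawer about 0.8 kg, hard stop at 0)
- bar_a_lock (a joint): bar-handled cabinet A: its lock button, m: 0 = out, 0.008 = pressed fully in; needs about 4 N, then meets a hard stop; stays in when released
- bar_b_cabinet: bar-handled cabinet B: fixed grey steel carcass 200 deep (x) x 140 wide (y) x 140 high mm; origin at the centre of its underside. Drawer opens along its -x. Drawer front: plate 12 thick, 140 wide, 2 to 138 mm above the bench, outside the carcass; when home its outer face is 112 mm from the origin. Bowed bar handle 96 mm wide, 12 thick, 48 mm up, reaching 34 mm out.
- bar_b_front (a point): bar-handled cabinet B: point on the outer face of its drawer front, mid-width, 95 mm above the bench; moves with the drawer. x axis points into the cabinet (closing direction), z up
- bar_b_button (a point): bar-handled cabinet B: centre of the top of its steel lock button, a vertical plunger 24 mm across on the cabinet's top, on the mid-line 55 mm towards the drawer from the origin; out, it stands 14 mm above the top (154 mm above the bench), pressed in 6 mm above (146)
- bar_b_drawer (a joint): bar-handled cabinet B: its drawer, m: 0 = fully home, grows as it opens; stays where it is left (sliding friction about 3 N, drawer about 0.8 kg, hard stop at 0)
- bar_b_lock (a joint): bar-handled cabinet B: its lock button, m: 0 = out, 0.008 = pressed fully in; needs about 4 N, then meets a hard stop; stays in when released
- mug: white mug, 80 mm across, 95 high, loose on the bench to the left, origin under its centre
- tape_roll: roll of brown tape, 90 mm across, 24 high, lying loose on top of, behind the lock button of, bar-handled cabinet A; origin under its centre
- padlock: brass padlock, 26 x 44 x 20 mm with a steel shackle, lying loose on top of, behind the lock button of, the knob cabinet; origin under its body
- stapler: black stapler, 135 x 34 x 55 mm, loose on the bench to the right; origin under its centre
Things that resemble listed ones, but are neither listed nor needed, are in the scene too. Of the things like the stapler, leave any that is pink; of the rest the larger one is meant. Several things have the shape of the mug; the one meant has the colours described above.

How it is judged (in metres and radians):
On the way, in this order (a step that is already met when the one before it is completed fails the run):
1. the knob drawer is pushed fully home while its lock button is still out (value of joint knob_drawer below 0.005 m and value of joint knob_lock below 0.003 m), for 0.1 s.
2. its lock button is pressed in (value of joint knob_drawer below 0.005 m and value of joint knob_lock above 0.0062 m), for 0.1 s.
At the end, for the whole second after the job is handed in: the knob drawer is within 5 mm of fully home and its lock button at least 6.2 mm of its 8 mm in; the other two drawers have moved less than 6 mm and their buttons less than 2 mm; mug, tape roll, padlock and stapler lie within 12 mm of where they were, at rest (all of step 2 and distance of each of bar_a_front, bar_b_front from where it was at the start of the episode below 0.006 m and value of joint each of bar_a_lock, bar_b_lock below 0.002 m and distance of each of mug, tape_roll, padlock, stapler from where it was at the start of the episode below 0.012 m and linear speed of each of mug, tape_roll, padlock, stapler below 0.02 m/s); the robot touches nothing.
It fails at once if the knob drawer is slammed (faster than 0.4 m/s) (velocity of joint knob_drawer below -0.4 m/s).
It fails at once if the knob drawer is pulled farther open (value of joint knob_drawer above 0.108 m).
It fails at once if a bar-handled drawer is moved by 6 mm or more, or its cabinet's lock button pressed by 2 mm or more (distance of any of bar_a_front, bar_b_front from where it was at the start of the episode above 0.006 m or value of joint any of bar_a_lock, bar_b_lock above 0.002 m).
It fails at once if a cabinet, drawer or button is pushed harder than 40 N (contact force between the fingers and knob_cabinet above 40 N or contact force between the fingers and bar_a_cabinet above 40 N or contact force between the fingers and bar_b_cabinet above 40 N).
It fails at once if a loose thing is moved or lifted by 12 mm or more, or tipped (distance of any of mug, tape_roll, padlock, stapler from where it was at the start of the episode above 0.012 m or angle between any of mug, tape_roll, padlock, stapler's own z axis and vertical above 0.3 rad).
It also fails if it takes over 38 s, if anything falls off the work surface, if the arm or the gripper's body presses on something with over 40 N, if the wrist force passes 120 N, or if a joint passes its speed limit or range.

### The arm

A 6-joint arm with a two-finger parallel gripper is mounted at the origin on the work surface. World frame = base frame: x ahead of the robot, y to its left, z up, the work surface at z = 0. Lengths are in m, angles in degrees, forces in N, time in s.
With the tool pointing down it reaches from about 0.3 to 0.875 m from the base axis. Payload 6.4 kg.
Tool frame: the origin (TCP) lies at the very end of the fingers, on their centre line; the grasp point (between the pads) lies r.tcp_to_grasp behind it (r.tcp_to_grasp is the distance from the TCP to the grasp point, in m); z points along the fingers, y is the line along which they close (so a half turn about z gives the same grasp; the last joint's range is limited). The gripper opens to 85 mm and grips with 20 to 120 N. Pads are 22 mm wide; open, the fingers measure 114 mm over their backs; the gripper's body (76 mm by 85 mm) begins 54 mm behind the grasp point. The pads swing forward as they close: fully open they stand 13 mm farther back than shut.
Start: joints at [52.122, 10.359, 92.074, -0, 77.567, -11.82], TCP at [0.253, 0.517, 0.231] pointing down, gripper open.
Joint ranges: [-171.53, 171.53], [-51.25, 118.39], [17.06, 147.69], [-65.23, 245.23], [0, 150.52], [-178.68, 178.68]. Speed limits (degrees/s): [147.25, 147.25, 172.46, 180, 180, 180].

### API

Orientations are given as [roll, pitch, yaw] about the fixed x, y, z axes, in that order (R = Rz(yaw) Ry(pitch) Rx(roll)).
In Python, from bench import r gives the robot as it stands.
- The arm moves only by the tool arm_command, never from a script. Its argument "deltas" is a list of rows, each an object of numbers: "tx", "ty", "tz": the shift along the tool's x, y, z in mm; "wx", "wy", "wz": the turn, a rotation vector about the tool's x, y, z in degrees; "claw": the closure, from -1 (fully open) to 1 (shut). A call has exactly 5 rows; each row shifts and turns the commanded pose from where the row before left it, along the tool's axes as they then stand; what a row does not reach is not made up. A row lasts 1/8 s, in which the tool goes at most 62.5 mm and 10.7 degrees, less where a joint would pass 70% of its speed; a pose out of reach is approached as far as the arm can. A call is refused whole if a number of a shift passes 62.5 or a number of a turn 10.7, either way. A call with a gripper value outside its range is refused whole. The fingers move at their own pace and stop on an object; "newtons" is the grip in N (left out, the last holds). Time passes only in rows, so rows that do not move let the fingers close, or fill a call up. It gives the time, the measured TCP pose, the force, the opening and the grip force at its end, in the units of the state.
- r.sense(): the state, without advancing time (a new reading comes with each control period).
- r.get_image(name): name is "scene" or "top" or "wrist"; returns a dict with "frame" (480x640x3 uint8, red, green, blue), "depth" (480x640 float32, m along the optical axis (not along the pixel's ray), 0 where there is no reading), "vertical_fov" (degrees; the focal length in pixels is half the picture's height over the tangent of half this angle, whatever the lens; pixels are square), "cx", "cy" (the principal point, pixels), "R" (3x3) and "t" (3): a world point X has camera coordinates R X + t. Camera axes: x right, y down, z forward; pixel columns grow to the right and rows downward; lengths in m; the calibration is good to about 2 mm. A picture is of the moment at which its call begins.
- r.job_done(): hands the job in; it is judged then, once.
The state is a dict: "time": time; "q": joint angles; "dq": joint speeds; "joint_torque": joint torques, N m; "position": TCP position; "tool_rot": TCP orientation; "contact_force": force on the tool from outside, world axes, zero at the start; "ft_torque": the same for the moment, N m; "grip_width": opening from 0.0 (shut) to 1.0 (fully open); "gripper_force": force on a finger pad.
Only numpy, scipy, OpenCV 4.12 (cv2) and the standard library are available. Lean on these libraries where they do the work, as an engineer would, in place of code of your own. Each camera call takes 0.05 s, during which the arm holds its last target. There are 200 camera calls.

## Working session

There is one attempt and no reset: what is moved stays moved. The work goes in short steps, Python scripts to look and compute and a tool call to move; the robot and the scene stay as the last step left them, time stands still between calls to the robot, and variables do not carry over. Pictures are saved under pics/ and viewed, at most 10 in all, crops included, and the job is handed in when it is done.

Besides the shell and the picture viewer there is one more tool, called after "Emit:" as name([rows], argument=value, ...), one row to a line, values as JSON. arm_command: Moves the arm, as the interface text tells. Its arguments: {"type":"object","properties":{"deltas":{"type":"array"},"newtons":{"type":"number"}},"required":["deltas"]}

```bash
mkdir -p pics; cat > h.py <<'E'
import numpy as np, cv2
from bench import r
def grab(n,f):
    im=r.get_image(n); cv2.imwrite(f"pics/{f}.png",im["frame"][:,:,::-1]); np.savez(f"pics/{f}.npz",**{k:im[k] for k in im}); return im
def world(im,u,v,d=None):
    f=240/np.tan(np.radians(float(im["vertical_fov"]))/2)
    d=im["depth"][int(v),int(u)] if d is None else d
    c=np.array([(u-im["cx"])/f*d,(v-im["cy"])/f*d,d]); return im["R"].T@(c-im["t"])
E
python3 - <<'E'
from h import *
grab("scene","s1");grab("top","t1");print(r.sense(),r.tcp_to_grasp)
E
```

```text
{'time': 0.1, 'q': array([ 5.21212625e+01,  1.03983922e+01,  9.21279472e+01, -1.02892184e-03,
        7.75673836e+01, -1.18212533e+01]), 'dq': array([ 0.03963471, -0.05343603, -0.17215445,  0.03238293, -0.02423713,
        0.05836906]), 'joint_torque': array([ 1.64268276e-04, -4.45877981e+01, -3.52239060e+01, -4.86583122e-04,
        4.19435717e-03, -3.16989954e-06]), 'position': array([0.25225835, 0.51613829, 0.23044979]), 'tool_rot': array([-1.79908059e+02, -1.82168676e-02,  1.53942724e+02]), 'contact_force': array([-0.12035358, -0.35960615, -0.60293362]), 'ft_torque': array([ 0.03000233,  0.00491018, -0.00435089]), 'gripper_force': 0.0, 'grip_width': 0.9966636823958668} 0.0187
```

View pics/s1.png

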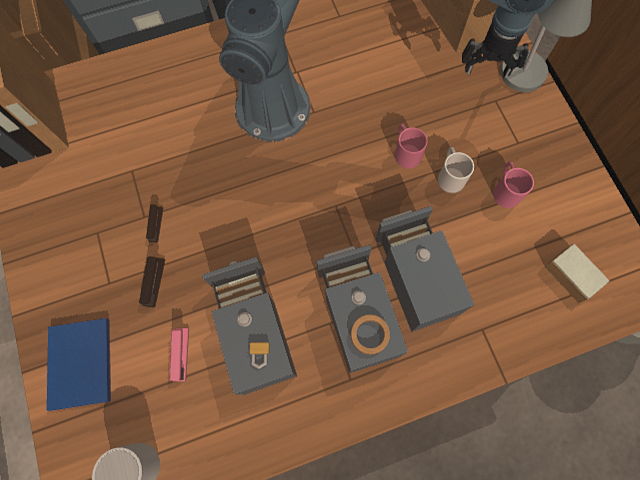

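View pics/t1.png

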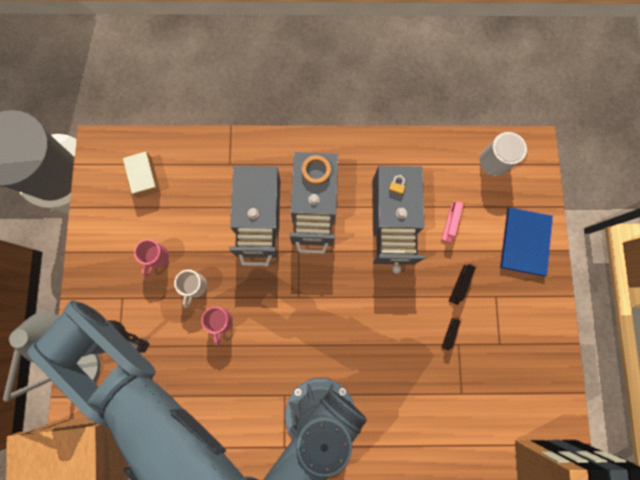

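The scene view (left) and the top view show the knob cabinet with the padlock on the right of the row. In the top view its button is near (401,213), its knob (397,267) and its front about (399,260). I'll enlarge this part to read it more closely.

```bash
python3 - <<'E'
import cv2
t=cv2.imread("pics/t1.png")[155:280,360:440];s=cv2.imread("pics/s1.png")[250:400,195:305]
t=cv2.resize(t,None,fx=4.6,fy=4.6,interpolation=2);s=cv2.resize(s,None,fx=3.8,fy=3.8,interpolation=2)
h=min(t.shape[0],s.shape[0]);cv2.imwrite("pics/c1.png",cv2.hconcat([t[:h],s[:h]]));print(t.shape,s.shape)
E
```

```text
(575, 368, 3) (570, 418, 3)
```

View pics/c1.png

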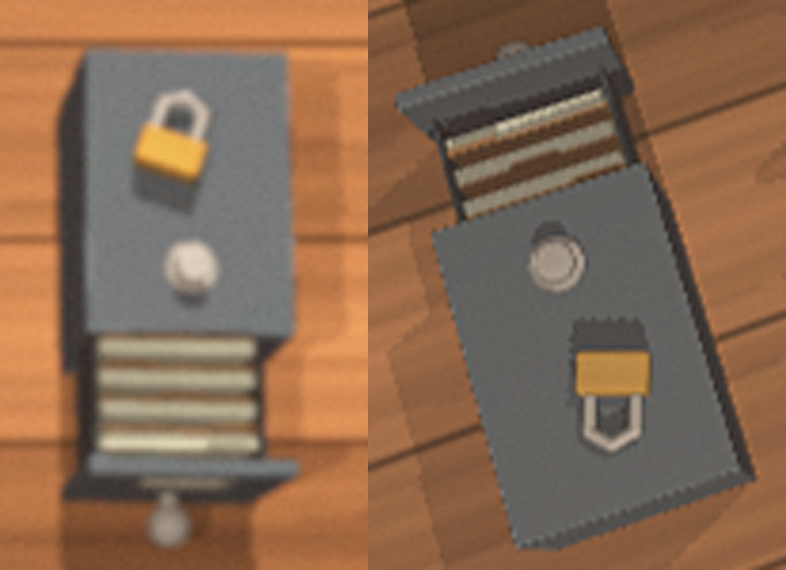

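The crop shows the carcass's top corners, the button and the upper edge of the drawer front in both views. I'll intersect those rays with the known heights.

```bash
cat >> h.py <<'E'
def onz(im,u,v,z):
    a=world(im,u,v,1.0); c=-im["R"].T@im["t"]; return c+(a-c)*(z-c[2])/(a[2]-c[2])
E
python3 - <<'E'
from h import *
np.set_printoptions(precision=4,suppress=True)
t=np.load("pics/t1.npz");s=np.load("pics/s1.npz")
T=lambda x,y:(360+(x+.5)/4.6-.5,155+(y+.5)/4.6-.5)
S=lambda x,y:(195+(x-368+.5)/3.8-.5,250+(y+.5)/3.8-.5)
for n,im,M,top,b,fr in[("top",t,T,[(87,52),(287,55),(292,333),(90,330)],(193,263),[(90,471),(298,468)]),("scene",s,S,[(433,230),(645,168),(752,475),(518,545)],(557,262),[(397,102),(603,31)])]:
    P=np.array([onz(im,*M(*p),.14) for p in top]);print(n,P[:,:2].tolist(),P.mean(0),[np.linalg.norm(P[i]-P[i-1]) for i in range(4)])
    print("btn",onz(im,*M(*b),.154)); print("depth",world(im,*M(*b)))
    for p in fr: print("front",onz(im,*M(*p),.138))
E
```

```text
top [[0.7708454173278885, -0.18676221355917627], [0.7685610589130545, -0.32479160906856036], [0.572277417402378, -0.31817330549748657], [0.5747146405022834, -0.18240969996252282]] [ 0.6716 -0.253   0.14  ] [np.float64(0.19617906614321612), np.float64(0.1380482970487264), np.float64(0.19639518799311412), np.float64(0.13578548024104767)]
btn [ 0.6172 -0.2506  0.154 ]
depth [ 0.6184 -0.2515  0.1496]
front [ 0.4794 -0.1796  0.138 ]
front [ 0.4809 -0.318   0.138 ]
scene [[0.5692752302212192, -0.3196452637454328], [0.577643118288812, -0.18300190012567338], [0.7787164760010442, -0.1804750690409972], [0.7687015439136369, -0.3243756211568943]] [ 0.6736 -0.2519  0.14  ] [np.float64(0.19948240743029635), np.float64(0.13689934394303555), np.float64(0.2010892340653815), np.float64(0.14424863175772376)]
btn [ 0.6182 -0.2511  0.154 ]
depth [ 0.6179 -0.2513  0.1524]
front [ 0.4814 -0.3188  0.138 ]
front [ 0.482  -0.1808  0.138 ]
```

Emit:
arm_command([
  {"wz": -8.3, "tz": -5, "claw": 1},
  {"wz": -8.3, "ty": -20, "claw": 1},
  {"wz": -8.4, "ty": -30, "claw": 1},
  {"ty": -40, "claw": 1},
  {"ty": -40, "claw": 1},
], newtons=20)

```text
validation failed for argument at $.de...
```

Emit:
arm_command([
  {"tx": 0, "ty": 0, "tz": -5, "wx": 0, "wy": 0, "wz": -8.3, "claw": 1},
  {"tx": 0, "ty": -20, "tz": 0, "wx": 0, "wy": 0, "wz": -8.3, "claw": 1},
  {"tx": 0, "ty": -30, "tz": 0, "wx": 0, "wy": 0, "wz": -8.4, "claw": 1},
  {"tx": 0, "ty": -40, "tz": 0, "wx": 0, "wy": 0, "wz": 0, "claw": 1},
  {"tx": 0, "ty": -40, "tz": 0, "wx": 0, "wy": 0, "wz": 0, "claw": 1},
], newtons=20)

```text
time: 0.72
position: [0.2396, 0.3867, 0.2358]
tool_rot: [-180.0, -0.0, 179.0]
contact_force: [0.1, 0.2, 0.6]
grip_width: -0.001
gripper_force: 0.0
```

Emit:
arm_command([
  {"tx": -40, "ty": -35, "tz": 0, "wx": 0, "wy": 0, "wz": 0, "claw": 1},
  {"tx": -40, "ty": -35, "tz": 0, "wx": 0, "wy": 0, "wz": 0, "claw": 1},
  {"tx": -40, "ty": -35, "tz": 0, "wx": 0, "wy": 0, "wz": 0, "claw": 1},
  {"tx": -30, "ty": -45, "tz": 0, "wx": 0, "wy": 0, "wz": 0, "claw": 1},
  {"tx": 0, "ty": -45, "tz": 0, "wx": 0, "wy": 0, "wz": 0, "claw": 1},
])

```text
time: 1.35
position: [0.3878, 0.1883, 0.2361]
tool_rot: [-180.0, -0.0, 178.9]
contact_force: [0.8, -0.3, -0.4]
grip_width: 0.001
gripper_force: 0.0
```

Emit:
arm_command([
  {"tx": 0, "ty": -45, "tz": 0, "wx": 0, "wy": 0, "wz": 0, "claw": 1},
  {"tx": 0, "ty": -45, "tz": 0, "wx": 0, "wy": 0, "wz": 0, "claw": 1},
  {"tx": 0, "ty": -45, "tz": 0, "wx": 0, "wy": 0, "wz": 0, "claw": 1},
  {"tx": 0, "ty": -45, "tz": 0, "wx": 0, "wy": 0, "wz": 0, "claw": 1},
  {"tx": 0, "ty": -45, "tz": 0, "wx": 0, "wy": 0, "wz": 0, "claw": 1},
])

```text
time: 1.98
position: [0.3819, -0.0361, 0.2362]
tool_rot: [180.0, 0.0, 178.9]
contact_force: [0.6, -0.1, -0.3]
grip_width: -0.0
gripper_force: 0.0
```

Emit:
arm_command([
  {"tx": 0, "ty": -45, "tz": 0, "wx": 0, "wy": 0, "wz": 0, "claw": 1},
  {"tx": 0, "ty": -45, "tz": 0, "wx": 0, "wy": 0, "wz": 0, "claw": 1},
  {"tx": 0, "ty": -45, "tz": 0, "wx": 0, "wy": 0, "wz": 0, "claw": 1},
  {"tx": 0, "ty": -45, "tz": 0, "wx": 0, "wy": 0, "wz": 0, "claw": 1},
  {"tx": 0, "ty": 0, "tz": 0, "wx": 0, "wy": 0, "wz": 0, "claw": 1},
])

```text
time: 2.6
position: [0.3785, -0.2171, 0.236]
tool_rot: [180.0, -0.0, 178.7]
contact_force: [-0.6, 0.2, 0.0]
grip_width: 0.001
gripper_force: 0.0
```

Emit:
arm_command([
  {"tx": -20, "ty": -34, "tz": 20, "wx": 0, "wy": 0, "wz": 0, "claw": 1},
  {"tx": -20, "ty": 0, "tz": 40, "wx": 0, "wy": 0, "wz": 0, "claw": 1},
  {"tx": -16, "ty": 0, "tz": 40, "wx": 0, "wy": 0, "wz": 0, "claw": 1},
  {"tx": 0, "ty": 0, "tz": 31, "wx": 0, "wy": 0, "wz": 0, "claw": 1},
  {"tx": 0, "ty": 0, "tz": 0, "wx": 0, "wy": 0, "wz": 0, "claw": 1},
])

```text
time: 3.22
position: [0.4327, -0.247, 0.1027]
tool_rot: [179.7, -0.3, 179.0]
contact_force: [0.5, -0.6, 0.1]
grip_width: 0.005
gripper_force: 0.0
```

```bash
python3 - <<'E'
from h import *
a=grab("scene","s2")["frame"][200:420,150:320];b=grab("wrist","w2")["frame"]
a=cv2.resize(a,None,fx=2.1,fy=2.1)[:460];b=cv2.resize(b,None,fx=.65,fy=.65)
o=np.zeros((470,800,3),np.uint8);o[:a.shape[0],:a.shape[1]]=a;o[:b.shape[0],370:370+b.shape[1]]=b[:,:430];cv2.imwrite("pics/c2.png",o[:,:,::-1])
E
```

```text
(no output)
```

View pics/c2.png

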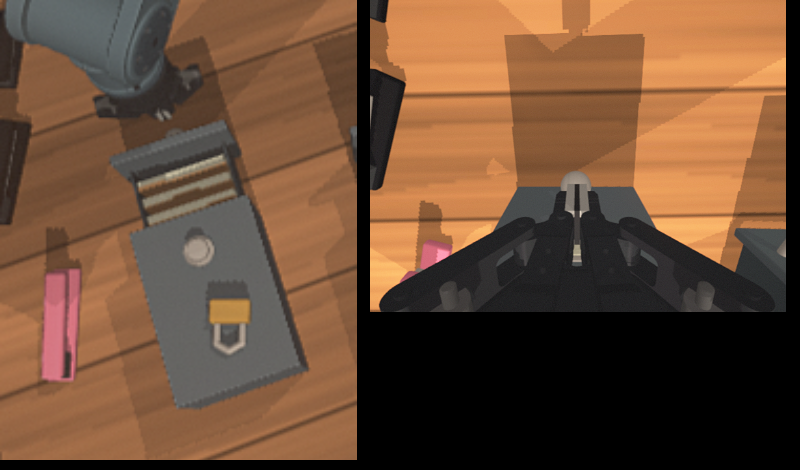

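The view shows the shut fingers centred just in front of the front plate (crop pixel (165,115)) and above the knob. The way is clear, so I'll push slowly.

Emit:
arm_command([
  {"tx": -12, "ty": 0, "tz": 0, "wx": 0, "wy": 0, "wz": 0, "claw": 1},
  {"tx": -10, "ty": 0, "tz": 0, "wx": 0, "wy": 0, "wz": 0, "claw": 1},
  {"tx": -8, "ty": 0, "tz": 0, "wx": 0, "wy": 0, "wz": 0, "claw": 1},
  {"tx": -8, "ty": 0, "tz": 0, "wx": 0, "wy": 0, "wz": 0, "claw": 1},
  {"tx": -8, "ty": 0, "tz": 0, "wx": 0, "wy": 0, "wz": 0, "claw": 1},
])

```text
time: 3.95
position: [0.4806, -0.2507, 0.1053]
tool_rot: [-180.0, -0.0, 178.9]
contact_force: [-2.9, -1.4, 2.2]
grip_width: 0.006
gripper_force: 1.7
```

Emit:
arm_command([
  {"tx": -8, "ty": 0, "tz": 0, "wx": 0, "wy": 0, "wz": 0, "claw": 1},
  {"tx": -8, "ty": 0, "tz": 0, "wx": 0, "wy": 0, "wz": 0, "claw": 1},
  {"tx": -8, "ty": 0, "tz": 0, "wx": 0, "wy": 0, "wz": 0, "claw": 1},
  {"tx": -8, "ty": 0, "tz": 0, "wx": 0, "wy": 0, "wz": 0, "claw": 1},
  {"tx": -6, "ty": 0, "tz": 0, "wx": 0, "wy": 0, "wz": 0, "claw": 1},
])

```text
time: 4.58
position: [0.5188, -0.2514, 0.1052]
tool_rot: [-180.0, -0.0, 178.9]
contact_force: [-3.5, -1.9, 1.3]
grip_width: -0.001
gripper_force: 1.6
```

Emit:
arm_command([
  {"tx": -5, "ty": 0, "tz": 0, "wx": 0, "wy": 0, "wz": 0, "claw": 1},
  {"tx": -5, "ty": 0, "tz": 0, "wx": 0, "wy": 0, "wz": 0, "claw": 1},
  {"tx": -4, "ty": 0, "tz": 0, "wx": 0, "wy": 0, "wz": 0, "claw": 1},
  {"tx": -4, "ty": 0, "tz": 0, "wx": 0, "wy": 0, "wz": 0, "claw": 1},
  {"tx": -2, "ty": 0, "tz": 0, "wx": 0, "wy": 0, "wz": 0, "claw": 1},
])

```text
time: 5.2
position: [0.5385, -0.2516, 0.1052]
tool_rot: [180.0, -0.0, 178.9]
contact_force: [-3.6, -1.5, -0.4]
grip_width: -0.002
gripper_force: 1.5
```

```bash
python3 - <<'E'
from h import *
a=grab("scene","s3")["frame"][200:420,150:320];b=grab("top","t3")["frame"][150:290,350:450]
a=cv2.resize(a,None,fx=2.5,fy=2.5);b=cv2.resize(b,None,fx=3.6,fy=3.6)
o=np.zeros((560,800,3),np.uint8);o[:a.shape[0],:a.shape[1]]=a;o[:b.shape[0],430:430+b.shape[1]]=b;cv2.imwrite("pics/c3.png",o[:,:,::-1])
E
```

```text
(no output)
```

View pics/c3.png

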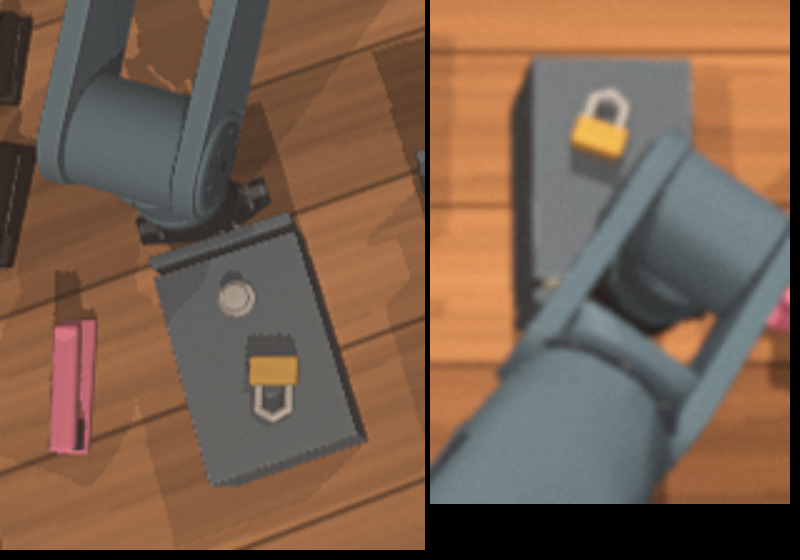

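The scene crop shows the drawer nearly home: a thin gap remains at the plate, from (155,262) to (290,218). I'll creep on until the force rises.

Emit:
arm_command([
  {"tx": -2, "ty": 0, "tz": 0, "wx": 0, "wy": 0, "wz": 0, "claw": 1},
  {"tx": -2, "ty": 0, "tz": 0, "wx": 0, "wy": 0, "wz": 0, "claw": 1},
  {"tx": -2, "ty": 0, "tz": 0, "wx": 0, "wy": 0, "wz": 0, "claw": 1},
  {"tx": -1, "ty": 0, "tz": 0, "wx": 0, "wy": 0, "wz": 0, "claw": 1},
  {"tx": 0, "ty": 0, "tz": 0, "wx": 0, "wy": 0, "wz": 0, "claw": 1},
])

```text
time: 5.92
position: [0.5455, -0.2516, 0.1052]
tool_rot: [180.0, 0.0, 178.9]
contact_force: [-1.0, 1.1, -0.4]
grip_width: 0.002
gripper_force: 0.9
```

Emit:
arm_command([
  {"tx": -1, "ty": 0, "tz": 0, "wx": 0, "wy": 0, "wz": 0, "claw": 1},
  {"tx": -1, "ty": 0, "tz": 0, "wx": 0, "wy": 0, "wz": 0, "claw": 1},
  {"tx": 0, "ty": 0, "tz": 0, "wx": 0, "wy": 0, "wz": 0, "claw": 1},
  {"tx": 0, "ty": 0, "tz": 0, "wx": 0, "wy": 0, "wz": 0, "claw": 1},
  {"tx": 0, "ty": 0, "tz": 0, "wx": 0, "wy": 0, "wz": 0, "claw": 1},
])

```text
time: 6.55
position: [0.5474, -0.2518, 0.1052]
tool_rot: [180.0, 0.0, 178.9]
contact_force: [-1.3, 1.0, -0.3]
grip_width: -0.004
gripper_force: 0.9
```

Emit:
arm_command([
  {"tx": -1, "ty": 0, "tz": 0, "wx": 0, "wy": 0, "wz": 0, "claw": 1},
  {"tx": 0, "ty": 0, "tz": 0, "wx": 0, "wy": 0, "wz": 0, "claw": 1},
  {"tx": -1, "ty": 0, "tz": 0, "wx": 0, "wy": 0, "wz": 0, "claw": 1},
  {"tx": 0, "ty": 0, "tz": 0, "wx": 0, "wy": 0, "wz": 0, "claw": 1},
  {"tx": 0, "ty": 0, "tz": 0, "wx": 0, "wy": 0, "wz": 0, "claw": 1},
])

```text
time: 7.18
position: [0.5478, -0.2518, 0.1052]
tool_rot: [180.0, -0.2, 178.9]
contact_force: [-9.3, 1.7, 3.6]
grip_width: 0.003
gripper_force: 4.8
```

Force rose to 9 N with the motion stopped, so the drawer is home. I'll back off, rise and go over the button.

Emit:
arm_command([
  {"tx": 10, "ty": 0, "tz": 0, "wx": 0, "wy": 0, "wz": 0, "claw": 1},
  {"tx": 20, "ty": 0, "tz": 0, "wx": 0, "wy": 0, "wz": 0, "claw": 1},
  {"tx": 0, "ty": 0, "tz": -30, "wx": 0, "wy": 0, "wz": 0, "claw": 1},
  {"tx": 0, "ty": 0, "tz": -40, "wx": 0, "wy": 0, "wz": 0, "claw": 1},
  {"tx": 0, "ty": 0, "tz": -30, "wx": 0, "wy": 0, "wz": 0, "claw": 1},
])

```text
time: 7.8
position: [0.52, -0.252, 0.2075]
tool_rot: [-179.9, 0.2, 178.9]
contact_force: [0.3, -0.9, -0.2]
grip_width: 0.001
gripper_force: 0.0
```

Emit:
arm_command([
  {"tx": 0, "ty": 0, "tz": 0, "wx": 0, "wy": 0, "wz": 0, "claw": 1},
  {"tx": -30, "ty": 0, "tz": 0, "wx": 0, "wy": 0, "wz": 0, "claw": 1},
  {"tx": -30, "ty": 0, "tz": 0, "wx": 0, "wy": 0, "wz": 0, "claw": 1},
  {"tx": -20, "ty": 0, "tz": 0, "wx": 0, "wy": 0, "wz": 0, "claw": 1},
  {"tx": 0, "ty": 0, "tz": 0, "wx": 0, "wy": 0, "wz": 0, "claw": 1},
])

```text
time: 8.43
position: [0.5996, -0.2525, 0.2034]
tool_rot: [179.9, -0.1, 179.0]
contact_force: [0.1, -0.0, -0.5]
grip_width: 0.003
gripper_force: 0.0
```

```bash
python3 - <<'E'
from h import *
print(r.sense()["position"])
a=grab("scene","s4")["frame"][200:420,150:320];b=grab("wrist","w4")["frame"][100:480,120:520]
a=cv2.resize(a,None,fx=2.3,fy=2.3)
o=np.zeros((510,800,3),np.uint8);o[:506,:391]=a[:506,:391];o[:380,400:]=b;cv2.imwrite("pics/c4.png",o[:,:,::-1])
E
```

```text
[ 0.59956011 -0.25245117  0.20341637]
```

View pics/c4.png

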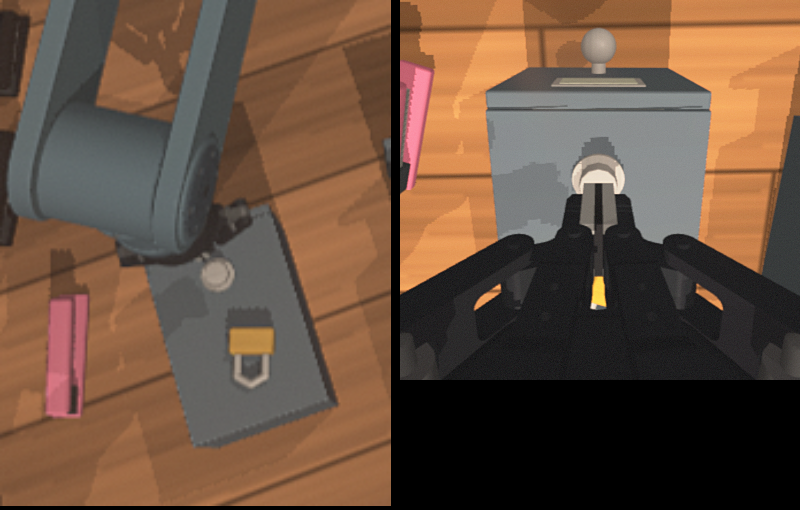

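The drawer front is flush, and in the wrist view the button (598,178) lies on the fingers' mid-line. I'll go 18 mm further in, then down.

Emit:
arm_command([
  {"tx": -18, "ty": 0, "tz": 0, "wx": 0, "wy": 0, "wz": 0, "claw": 1},
  {"tx": 0, "ty": 1, "tz": 20, "wx": 0, "wy": 0, "wz": 0, "claw": 1},
  {"tx": 0, "ty": 0, "tz": 18, "wx": 0, "wy": 0, "wz": 0, "claw": 1},
  {"tx": 0, "ty": 0, "tz": 5, "wx": 0, "wy": 0, "wz": 0, "claw": 1},
  {"tx": 0, "ty": 0, "tz": 0, "wx": 0, "wy": 0, "wz": 0, "claw": 1},
])

```text
time: 9.15
position: [0.6165, -0.252, 0.1613]
tool_rot: [180.0, -0.1, 178.9]
contact_force: [0.5, -0.4, -0.5]
grip_width: -0.0
gripper_force: 0.0
```

Emit:
arm_command([
  {"tx": 0, "ty": 0, "tz": 2, "wx": 0, "wy": 0, "wz": 0, "claw": 1},
  {"tx": 0, "ty": 0, "tz": 2, "wx": 0, "wy": 0, "wz": 0, "claw": 1},
  {"tx": 0, "ty": 0, "tz": 2, "wx": 0, "wy": 0, "wz": 0, "claw": 1},
  {"tx": 0, "ty": 0, "tz": 1, "wx": 0, "wy": 0, "wz": 0, "claw": 1},
  {"tx": 0, "ty": 0, "tz": 0, "wx": 0, "wy": 0, "wz": 0, "claw": 1},
])

```text
time: 9.78
position: [0.6173, -0.2521, 0.1552]
tool_rot: [180.0, -0.0, 178.9]
contact_force: [0.2, 0.7, -1.2]
grip_width: 0.0
gripper_force: 0.0
```

Emit:
arm_command([
  {"tx": 0, "ty": 0, "tz": 2, "wx": 0, "wy": 0, "wz": 0, "claw": 1},
  {"tx": 0, "ty": 0, "tz": 2, "wx": 0, "wy": 0, "wz": 0, "claw": 1},
  {"tx": 0, "ty": 0, "tz": 2, "wx": 0, "wy": 0, "wz": 0, "claw": 1},
  {"tx": 0, "ty": 0, "tz": 1, "wx": 0, "wy": 0, "wz": 0, "claw": 1},
  {"tx": 0, "ty": 0, "tz": 0, "wx": 0, "wy": 0, "wz": 0, "claw": 1},
])

```text
time: 10.4
position: [0.6175, -0.2523, 0.1483]
tool_rot: [-180.0, 0.0, 178.9]
contact_force: [0.1, 0.3, 1.8]
grip_width: 0.001
gripper_force: 1.4
```

Emit:
arm_command([
  {"tx": 0, "ty": 0, "tz": 1, "wx": 0, "wy": 0, "wz": 0, "claw": 1},
  {"tx": 0, "ty": 0, "tz": 0, "wx": 0, "wy": 0, "wz": 0, "claw": 1},
  {"tx": 0, "ty": 0, "tz": 1, "wx": 0, "wy": 0, "wz": 0, "claw": 1},
  {"tx": 0, "ty": 0, "tz": 0, "wx": 0, "wy": 0, "wz": 0, "claw": 1},
  {"tx": 0, "ty": 0, "tz": 0, "wx": 0, "wy": 0, "wz": 0, "claw": 1},
])

```text
time: 11.02
position: [0.6175, -0.2522, 0.1463]
tool_rot: [-180.0, 0.0, 178.9]
contact_force: [1.7, -1.1, 3.2]
grip_width: 0.006
gripper_force: 1.3
```

Emit:
arm_command([
  {"tx": 0, "ty": 0, "tz": 1, "wx": 0, "wy": 0, "wz": 0, "claw": 1},
  {"tx": 0, "ty": 0, "tz": 0, "wx": 0, "wy": 0, "wz": 0, "claw": 1},
  {"tx": 0, "ty": 0, "tz": 1, "wx": 0, "wy": 0, "wz": 0, "claw": 1},
  {"tx": 0, "ty": 0, "tz": 0, "wx": 0, "wy": 0, "wz": 0, "claw": 1},
  {"tx": 0, "ty": 0, "tz": 0, "wx": 0, "wy": 0, "wz": 0, "claw": 1},
])

```text
time: 11.65
position: [0.6176, -0.2523, 0.146]
tool_rot: [-180.0, 0.0, 178.9]
contact_force: [-2.4, 2.6, 11.2]
grip_width: -0.003
gripper_force: 5.6
```

The button is on its stop (z 0.146, 11 N). I'll withdraw.

Emit:
arm_command([
  {"tx": 0, "ty": 0, "tz": -10, "wx": 0, "wy": 0, "wz": 0, "claw": 1},
  {"tx": 0, "ty": 0, "tz": -30, "wx": 0, "wy": 0, "wz": 0, "claw": 1},
  {"tx": 0, "ty": 0, "tz": -40, "wx": 0, "wy": 0, "wz": 0, "claw": 1},
  {"tx": 30, "ty": 0, "tz": -20, "wx": 0, "wy": 0, "wz": 0, "claw": 1},
  {"tx": 40, "ty": 0, "tz": 0, "wx": 0, "wy": 0, "wz": 0, "claw": 1},
])

```text
time: 12.28
position: [0.5474, -0.2512, 0.2461]
tool_rot: [-179.9, 0.1, 179.0]
contact_force: [-0.3, -0.2, -0.6]
grip_width: 0.003
gripper_force: 0.0
```

Emit:
arm_command([
  {"tx": 40, "ty": 0, "tz": 0, "wx": 0, "wy": 0, "wz": 0, "claw": 1},
  {"tx": 40, "ty": 0, "tz": 0, "wx": 0, "wy": 0, "wz": 0, "claw": 1},
  {"tx": 30, "ty": 0, "tz": 0, "wx": 0, "wy": 0, "wz": 0, "claw": 1},
  {"tx": 0, "ty": 0, "tz": 0, "wx": 0, "wy": 0, "wz": 0, "claw": 1},
  {"tx": 0, "ty": 0, "tz": 0, "wx": 0, "wy": 0, "wz": 0, "claw": 1},
])

```text
time: 12.9
position: [0.4376, -0.2489, 0.2443]
tool_rot: [180.0, 0.0, 178.9]
contact_force: [0.7, -0.2, -0.4]
grip_width: 0.002
gripper_force: 0.0
```

```bash
python3 - <<'E'
from h import *
a=grab("scene","s5")["frame"]
cv2.imwrite("pics/c5.png",cv2.resize(a[190:420,140:480],None,fx=2.3,fy=2.3)[:,:,::-1])
E
```

```text
(no output)
```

View pics/c5.png

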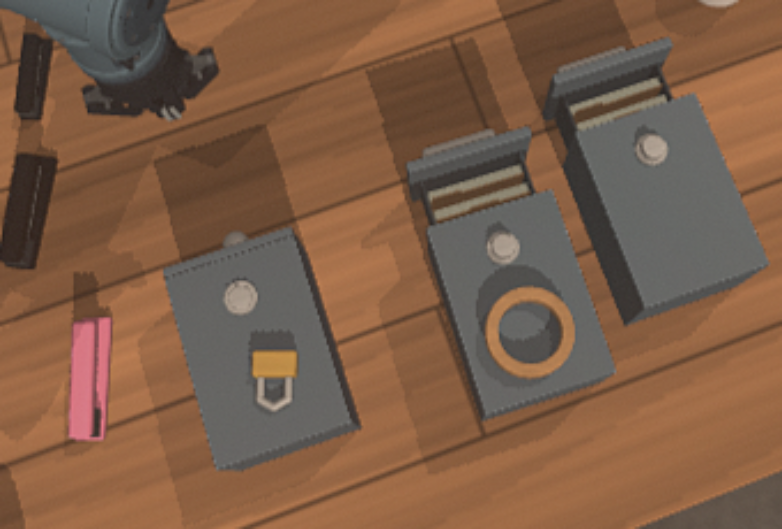

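The drawer is shut and its button at (240,297) is low. The other drawers, the tape and the padlock are unchanged, and the arm is clear.

```bash
python3 -c "
from bench import r
print(r.job_done())"
```

```text
the job is handed in; nothing more can be done
None
```

I pushed the knob drawer fully home, pressed its lock button down to its stop, withdrew the arm clear of everything, and handed the job in at about 13 s; no verdict came back.

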